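Finish the wood crib for a fire test

ROBOT

A 7-joint arm with a two-finger parallel gripper is mounted at the origin on a cart in front of the work surface, level with it; the furniture and walls round the work are solid. World frame = base frame: x ahead of the robot, y to its left, z up, the work surface at z = 0. Lengths are in m, angles in rad, forces in N, time in s.
With the tool pointing down it reaches from about 0.425 to 0.95 m from the base axis. Payload 4.7 kg.
Tool frame: the origin (TCP) lies on the centre line of the jaws, within the pads' length; the fingertips stand robot.nose_length ahead of it and the grasp point (between the pads) lies 8 mm behind it (robot.nose_length is the distance from the TCP to the fingertips, in m); z points along the fingers, y is the line along which they close (so a half turn about z gives the same grasp; the last joint's range is limited). The gripper opens to 85 mm and grips with 20 to 120 N. Pads are 22 mm wide; open, the fingers measure 114 mm over their backs; the gripper's body (76 mm by 85 mm) begins 54 mm behind the grasp point. The pads swing forward as they close: fully open they stand 13 mm farther back than shut.
Start: joints at [1.141, 0.469, -0.049, 1.532, 0.024, 1.141, -0.082], TCP at [0.263, -0.622, 0.242] pointing down, gripper open.
Joint ranges: [-2.59, 2.59], [-0.33, 1.99], [-1.39, 1.29], [0.1, 2.45], [-1.04, 4.18], [0.21, 1.99], [-2.66, 2.66]. Speed limits (rad/s): [2.57, 2.57, 3.14, 3.14, 3.14, 3.14, 3.14].

INTERFACE

Orientations are given as [roll, pitch, yaw] about the fixed x, y, z axes, in that order (R = Rz(yaw) Ry(pitch) Rx(roll)).
In Python, from plant import robot gives the robot as it stands. Calls block until the motion is done:
- robot.goto(position, orientation): joint-space move of the TCP to a pose.
- robot.move_straight(position, vel=0.15, attitude=None, contact_N=None): straight line of the TCP; attitude=None keeps the orientation; vel is the mean speed in m/s. With contact_N (N) it stops when the force on the tool has changed by that much, and returns True; else False.
- robot.move_joints(angles): joint-space move.
- robot.grip(opening, strength=None): opening from 0.0 (shut) to 1.0 (fully open); strength is the grip in N (None keeps the last); returns when the fingers have stopped.
- robot.sleep(seconds).
- robot.inverse_kinematics(position, orientation): joint angles nearest the present ones, or None.
- robot.sense(): the state.
- robot.grab_frame(name): name is "scene" or "top" or "wrist"; returns a dict with "image" (384x512x3 uint8, red, green, blue), "range_z" (384x512 float32, m along the optical axis (not along the pixel's ray), 0 where there is no reading), "fx", "fy", "cx", "cy" (pixels), "R" (3x3) and "t" (3): a world point X has camera coordinates R X + t. Camera axes: x right, y down, z forward; pixel columns grow to the right and rows downward; lengths in m; the calibration is good to about 2 mm. A picture is of the moment at which its call begins.
A pose or a line that the arm cannot do raises robot.IKError and nothing moves.
- robot.close_job(): hands the job in; it is judged then, once.
The state is a dict: "t": time; "joint_pos": joint angles; "joint_velocities": joint speeds; "effort": joint torques, N m; "tcp_pos": TCP position; "tcp_rot": TCP orientation; "wrist_force": force on the tool from outside, world axes, zero at the start; "torque": the same for the moment, N m; "opening": opening from 0.0 (shut) to 1.0 (fully open); "gripper_force": force on a finger pad.
Only numpy, scipy, OpenCV 4.12 (cv2) and the standard library are available. Lean on these libraries where they do the work, as an engineer would, in place of code of your own. Each camera call takes 0.05 s, during which the arm holds its last target. There are 200 camera calls.

TASK

Finish building the wooden fire-test crib on the steel stand with the three loose pine sticks from the bench. One stick of the crib's topmost layer is still missing: lay it on the open side, level with and opposite its neighbour; then lay the other two on top as the next layer, crosswise, one along each side, every stick squarely above the matching one two layers down and flush with the crib's outer faces. Keep the crib in place on its stand and leave the wash bottle, the beaker and the timer undisturbed.

Things in the scene. Friction and masses are not known exactly. Their poses are not given: they have to be found in the camera images.
- crib: part-built crib, loose on its stand, 150 g: glued sticks 120 x 16 x 16 mm, two to a layer, crosswise, 120 mm square. Origin: centre of its underside, z up. Layers 1 and 3 run along y at x = +52 and -52 mm, layers 2 and 4 along x at y = +52 and -52 mm; layer 4's top is at z = 64 mm. Layer 5 has only its stick at x = +52 mm (top z = 80 mm); the one at x = -52 mm is missing. Middle open.
- crib_stand: steel stand that carries the crib, fixed to the bench: square drip plate 140 x 140 mm with a 7 mm edge, and two dark angle rails along its x axis, 132 mm long, whose tops are 36 mm above the bench. Origin: centre of its underside. The crib sits centred on it with its axes along the stand's, to within a few mm and degrees.
- stick_a: loose light pine stick with square section, 120 x 16 x 16 mm, about 16 g, lying on the bench; origin at the centre of the stick, x along its length (either way round). The three loose sticks are alike and lie side by side, about 85 mm apart; any may go in any of the three places.
- stick_b: loose light pine stick with square section, 120 x 16 x 16 mm, about 16 g, lying on the bench; origin at the centre of the stick, x along its length (either way round). The three loose sticks are alike and lie side by side, about 85 mm apart; any may go in any of the three places.
- stick_c: loose light pine stick with square section, 120 x 16 x 16 mm, about 16 g, lying on the bench; origin at the centre of the stick, x along its length (either way round). The three loose sticks are alike and lie side by side, about 85 mm apart; any may go in any of the three places.
- wash_bottle: pale grey plastic wash bottle with a red cap and a bent red spout, 102 x 60 mm, 214 mm tall, loose bystander; origin at the centre of its underside
- beaker: empty glass beaker, 74 mm across, 91 mm tall, loose bystander; origin at the centre of its underside
- timer: white bench timer lying flat, 60 x 66 mm, 19 mm high, loose bystander; origin at the centre of its underside

How it is judged:
By the outcome, as a careful person would: the job done as asked, in the order asked, and still so for the second after the job is handed in, with the robot touching nothing.
It also fails if it takes over 59 s, if anything falls off the work surface, if the arm or the gripper's body presses on something with over 40 N, if the wrist force passes 120 N, or if a joint passes its speed limit or range.

## Working session

There is one attempt and no reset: what is moved stays moved. The work goes in short steps, each a Python script; the robot and the scene stay as the last script left them, time stands still between calls to the robot, and variables do not carry over. Pictures are saved under pics/ and viewed, at most 10 in all, crops included, and the job is handed in when it is done.

```bash
mkdir -p pics; ls; cat > h.py <<'E'
import numpy as np, cv2
from plant import robot
def shot(cam,name):
    f=robot.grab_frame(cam); np.savez('pics/'+name+'.npz',**f)
    cv2.imwrite('pics/'+name+'.png',cv2.cvtColor(f['image'],cv2.COLOR_RGB2BGR)); return f
def load(name): return dict(np.load('pics/'+name+'.npz'))
def px(f,u,v,z=None):
    """world point at pixel; on the plane z if given, else by depth"""
    d=np.array([(u-f['cx'])/f['fx'],(v-f['cy'])/f['fy'],1.]); R=f['R'];c=-R.T@f['t']; w=R.T@d
    return c+w*((z-c[2])/w[2] if z is not None else f['range_z'][int(v),int(u)])
def cloud(f):
    h,w=f['range_z'].shape;u,v=np.meshgrid(np.arange(w),np.arange(h));Z=f['range_z']
    P=np.stack([(u-f['cx'])/f['fx']*Z,(v-f['cy'])/f['fy']*Z,Z],-1)
    W=(P-f['t'])@f['R']; W[Z==0]=np.nan; return W
E
python3 - <<'E'
from h import *
a=shot('top','top0'); b=shot('scene','sc0')
s=robot.sense();print(s['t'],s['tcp_pos'],s['tcp_rot'],robot.nose_length,s['opening'])
i=np.vstack([a['image']]);cv2.imwrite('pics/top0x.png',cv2.resize(cv2.cvtColor(i,cv2.COLOR_RGB2BGR),(800,600)))
print(-a['R'].T@a['t'],a['fx'])
E
```

```text
pics
0.1 [ 0.2631907  -0.62104447  0.24135507] [-3.13984197e+00  5.21367645e-05  4.00841667e-01] 0.011 0.9984215900392507
[ 0.49799299 -0.04827511  1.05438099] 359.58612547130633
```

View pics/top0x.png

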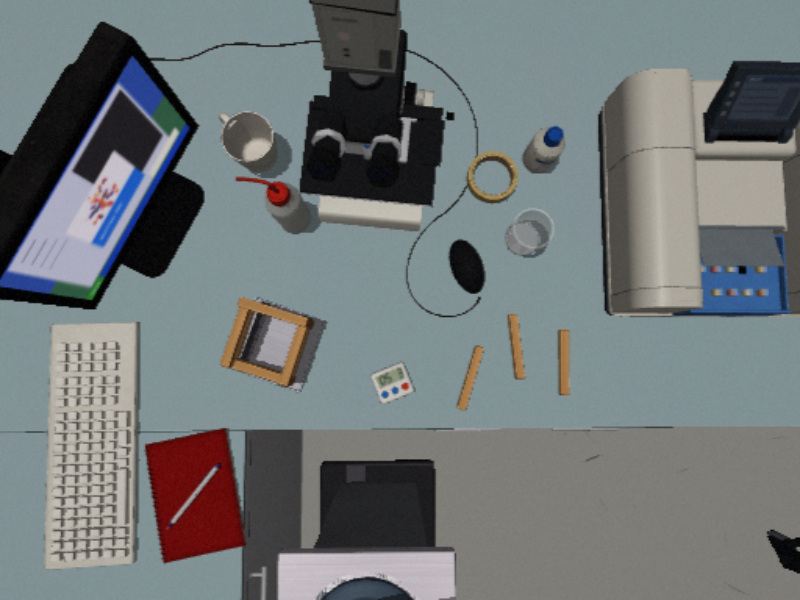

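View pics/sc0.png

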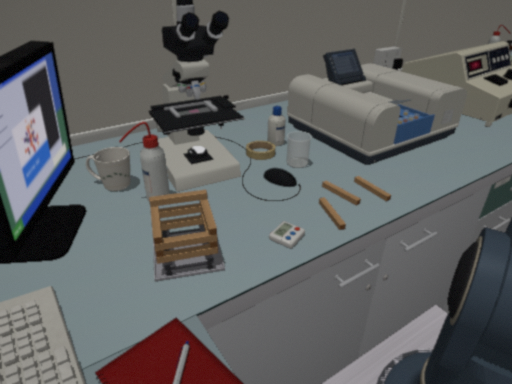

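The top view shows the three sticks at about (470,378), (516,347) and (564,362), and the crib at (267,342) with the full layer-5 stick on its left or right (enlarged pixels). I'll measure them from the depth.

```bash
python3 - <<'E'
from h import *
f=load('top0');W=cloud(f);hsv=cv2.cvtColor(f['image'],cv2.COLOR_RGB2HSV)
m=((hsv[...,0]>8)&(hsv[...,0]<24)&(hsv[...,1]>90)).astype(np.uint8)
n,l,st,c=cv2.connectedComponentsWithStats(m)
for i in range(1,n):
    if st[i,4]<60: continue
    P=W[l==i]; z=P[:,2]
    r=cv2.minAreaRect(P[:,:2].astype(np.float32)*1000)
    print(c[i].round(),st[i,4],'rect mm',np.round(r[0]),np.round(r[1]),round(r[2],1),'z',np.nanpercentile(z,[5,50,95]).round(3))
# crib heights
P=W[120:260,130:220]
for lo,hi in((.108,.125),(.092,.106),(.028,.045),(.0,.012)):
    mm=(P[...,2]>lo)&(P[...,2]<hi)&(m[120:260,130:220]>0)
    q=P[mm][:,:2]
    if len(q)>10: r=cv2.minAreaRect(q.astype(np.float32)*1000);print(lo,len(q),np.round(r[0],1),np.round(r[1],1),round(r[2],1),np.median(P[mm][:,2]).round(4))
c=cv2.resize(cv2.cvtColor(f['image'],cv2.COLOR_RGB2BGR)[180:260,130:220],None,fx=6,fy=6,interpolation=cv2.INTER_CUBIC);cv2.imwrite('pics/crib0.png',c)
E
```

```text
[315. 113.] 373 rect mm [ 839. -240.] [93. 93.] 64.8 z [0.006 0.023 0.027]
[169. 219.] 1216 rect mm [526. 166.] [121. 118.] 72.2 z [0.066 0.098 0.116]
[330. 221.] 248 rect mm [ 517. -279.] [119.  16.] 5.1 z [0.007 0.015 0.018]
[360. 232.] 252 rect mm [ 487. -366.] [ 15. 118.] 88.2 z [0.008 0.015 0.018]
[300. 241.] 236 rect mm [ 460. -192.] [ 15. 118.] 72.5 z [0.008 0.015 0.018]
0.108 278 [575.3 150.7] [120.   15.8] 72.2 0.1149
0.092 519 [523.8 167.3] [120.5 115.5] 72.1 0.0988
```

View pics/crib0.png

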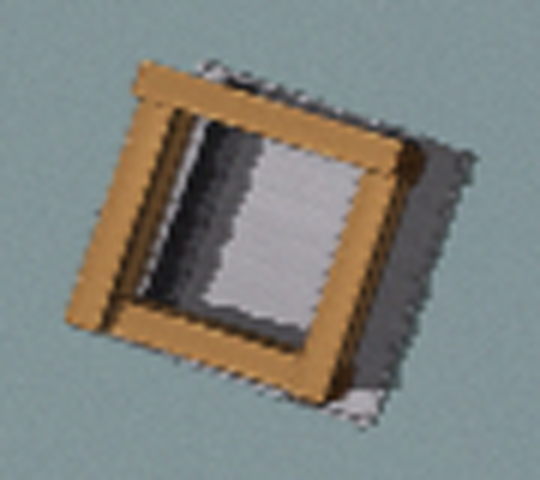

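The crop shows the far stick (layer 5) and layer 4's side sticks. The open side is the near one, at about crop (210,345). The depth fit gives a crib yaw of -17.8° and a centre of (0.526, 0.167), with heights matching the 36+80 mm expected. Next I'll take a wrist look over the sticks, plus clearances around the crib.

```bash
python3 - <<'E'
from h import *
f=load('top0');W=cloud(f).reshape(-1,3);t=W[W[:,2]>.13]
for c in((.476,.1825),(.542,.216),(.510,.117)):
    d=np.hypot(*(t[:,:2]-c).T);k=np.nanargmin(d);print(c,'nearest tall',d[k].round(3),t[k].round(3), 'ik',[None if q is None else q.round(2) for q in [robot.inverse_kinematics([*c,.25],[np.pi,0,y]) for y in (np.radians(72.2),np.radians(-107.8),np.radians(-17.8))]])
robot.goto([.48,-.24,.20],[np.pi,0,0]); f=shot('wrist','w0');s=robot.sense();print(s['t'],s['tcp_pos'],-f['R'].T@f['t'],f['R'][2])
E
```

```text
(0.476, 0.1825) nearest tall 0.263 [0.735 0.139 0.137] ik [array([ 0.4 ,  0.36, -1.06,  1.87,  0.35,  1.11, -1.1 ]), array([ 0.47,  0.41, -1.17,  1.87,  0.42,  1.14,  1.98]), array([ 0.28,  0.3 , -0.88,  1.87,  0.26,  1.08, -2.58])]
(0.542, 0.216) nearest tall 0.207 [0.737 0.145 0.133] ik [array([ 0.32,  0.53, -1.09,  1.71,  0.5 ,  1.21, -1.2 ]), array([ 0.36,  0.58, -1.17,  1.7 ,  0.56,  1.24,  1.89]), array([ 0.14,  0.42, -0.78,  1.72,  0.32,  1.14, -2.62])]
(0.51, 0.117) nearest tall 0.211 [0.706 0.039 0.415] ik [array([ 0.4 ,  0.33, -0.86,  1.85,  0.28,  1.1 , -0.88]), array([ 0.59,  0.44, -1.17,  1.84,  0.45,  1.16,  2.1 ]), array([ 0.29,  0.29, -0.72,  1.85,  0.22,  1.08, -2.39])]
1.7667 [ 0.47973991 -0.24141423  0.20009039] [ 0.55841842 -0.24070751  0.33137685] [-3.06263206e-01 -3.30743973e-04 -9.51946815e-01]
```

View pics/w0.png

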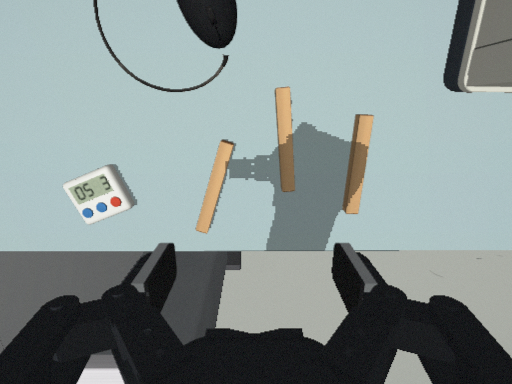

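The wrist view shows the sticks at about (215,187), (286,140) and (359,165), clear of everything. I'll fit their top faces and pick the first one (A).

```bash
cat >> h.py <<'E'
def wood(f):
    h=cv2.cvtColor(f['image'],cv2.COLOR_RGB2HSV); return (h[...,0]>5)&(h[...,0]<24)&(h[...,1]>90)
def rects(f,lo,hi,amin=150):
    """wood blobs between heights: centre (m), length, width (mm), yaw of the long axis (rad, -pi/2..pi/2)"""
    W=cloud(f);m=(wood(f)&(W[...,2]>lo)&(W[...,2]<hi)).astype(np.uint8);n,l,st,c=cv2.connectedComponentsWithStats(m);out=[]
    for i in range(1,n):
        if st[i,4]<amin: continue
        P=W[l==i]; (x,y),(w,h),a=cv2.minAreaRect((P[:,:2]*1000).astype(np.float32))
        if h>w: w,h,a=h,w,a+90
        a=np.radians((a+90)%180-90); out.append((np.array([x,y])/1e3,w,h,a,np.median(P[:,2])))
        print('px',c[i].round(),'c',np.round(out[-1][0],4),'LxW %.1f %.1f yaw %.1f z %.4f'%(w,h,np.degrees(a),out[-1][4]))
    return out
E
python3 - <<'E'
from h import *
f=load('w0'); r=rects(f,.012,.022); np.save('sticks.npy',[[*a[0],a[3]] for a in r])
for y in(-.3,np.radians(-17),np.pi-.3):
  print([None if q is None else q.round(2)[[0,2,6]] for q in [robot.inverse_kinematics([.46,-.19,.014],[np.pi,0,y])]])
E
```

```text
px [285. 138.] c [ 0.518  -0.2773] LxW 119.0 15.6 yaw 5.0 z 0.0156
px [358. 163.] c [ 0.4885 -0.365 ] LxW 119.2 16.3 yaw -1.8 z 0.0155
px [214. 186.] c [ 0.4614 -0.1913] LxW 119.6 14.7 yaw -18.0 z 0.0154
[array([ 0.39, -0.1 , -1.67])]
[array([ 0.39, -0.1 , -1.66])]
[array([ 0.8 , -0.63,  1.01])]
```

```bash
cat >> h.py <<'E'
PI=np.pi
def pick(xy,yaw,z=.014):
    robot.goto([*xy,.06],[PI,0,yaw]); robot.grip(.6) if robot.sense()['opening']<.5 else None
    robot.move_straight([*xy,z],vel=.15); robot.grip(0.,30)
    s=robot.sense(); print('grip',s['opening'],s['gripper_force'],'t',s['t'])
    robot.move_straight([*xy,.20],vel=.3)
E
python3 - <<'E'
from h import *
s=np.load('sticks.npy')[2]; pick(s[:2],s[2])
y=np.radians(72.2)
robot.goto([.43,.11,.25],[PI,0,y]); f=shot('wrist','w1'); s=robot.sense();print(s['t'],s['tcp_pos'],s['tcp_rot'],s['opening'])
rects(f,.108,.122);rects(f,.094,.106);rects(f,.2,.3)
E
```

```text
grip 0.17851229856514653 30.44062077999115 t 3.5083
5.5 [0.43018133 0.10851487 0.24915154] [-3.14009646e+00  9.31511478e-04  1.25689016e+00] 0.18087494408471444
px [388.  90.] c [0.5751 0.1527] LxW 119.0 16.6 yaw 72.2 z 0.1155
px [326.  84.] c [0.5192 0.171 ] LxW 119.1 105.6 yaw 72.0 z 0.0996
px [253. 241.] c [0.4313 0.1125] LxW 112.2 16.4 yaw 71.9 z 0.2503
```

View pics/w1.png

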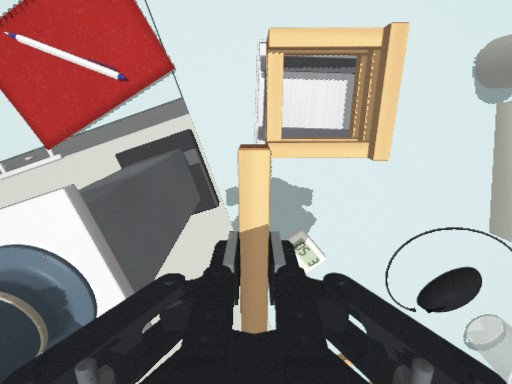

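The stick sits centred in the jaws, with its far end at (255,147). The crib is clearly seen, and its centre from layer 5 and from layer 4 agrees within 0.5 mm: (0.5258, 0.1687), yaw -17.8°. I'll place the layer-5 stick, correcting for the 1.5 mm arm offset.

```bash
cat >> h.py <<'E'
C=np.array([.5258,.1687]); A=np.radians(-17.8)
ex=np.array([np.cos(A),np.sin(A)]); ey=np.array([-ex[1],ex[0]])
def place(xy,yaw,z,hold=np.zeros(2)):
    """z: TCP height at rest; hold: world offset of the stick centre from the TCP"""
    xy=np.asarray(xy)-hold; cmd=xy.copy(); yc=yaw
    robot.goto([*xy,z+.04],[PI,0,yaw]); robot.sleep(.1)
    s=robot.sense(); e=xy-s['tcp_pos'][:2]; ey_=(yaw-s['tcp_rot'][2]+PI)%(2*PI)-PI; print('err mm',e*1e3,'yaw',np.degrees(ey_))
    cmd=xy+e; yc=yaw+ey_
    robot.move_straight([*cmd,z+.008],vel=.12,attitude=[PI,0,yc]); robot.sleep(.1); s=robot.sense(); print('resid',(xy-s['tcp_pos'][:2])*1e3,np.degrees(yaw-s['tcp_rot'][2]))
    cmd=cmd+(xy-s['tcp_pos'][:2])
    hit=robot.move_straight([*cmd,z-.004],vel=.03,contact_N=2.5); s=robot.sense(); print('hit',hit,s['tcp_pos'],s['wrist_force'])
    robot.grip(.45); robot.move_straight([*s['tcp_pos'][:2],z+.09],vel=.25); print('t',robot.sense()['t'])
E
python3 - <<'E'
from h import *
place(C-.052*ex,A+PI/2,.115)
robot.goto([.44,.12,.25],[PI,0,A+PI/2]); f=shot('wrist','w2'); print(robot.sense()['t'])
rects(f,.108,.122);rects(f,.094,.106)
E
```

```text
err mm [-0.67333636  1.4149614 ] yaw 0.13911259174778773
resid [ 0.01788422 -1.40293511] -0.10753251489909944
hit True [0.47609243 0.18507955 0.11397442] [0.61354344 0.05216083 2.13289797]
t 7.925
8.4167
px [268. 113.] c [0.4756 0.1848] LxW 119.6 15.2 yaw 72.5 z 0.1156
px [380. 105.] c [0.5752 0.1532] LxW 118.0 16.8 yaw 72.4 z 0.1155
px [326.  99.] c [0.5271 0.1689] LxW 118.0 89.6 yaw 72.1 z 0.0996
```

View pics/w2.png

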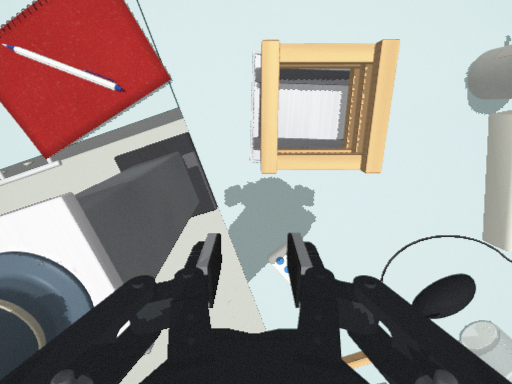

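The new stick is level with and parallel to its neighbour (ends flush to 0.3 mm, spacing 104.5 mm), and the crib has not moved. On to layer 6.

```bash
cat >> h.py <<'E'
C=np.array([.5255,.1689])
def hold_of(name):
    """offset of the held stick's centre from the TCP along tool x, from its visible far end"""
    robot.sleep(.15); f=shot('wrist',name); s=robot.sense(); W=cloud(f); p=s['tcp_pos']; y=s['tcp_rot'][2]; t=np.array([np.cos(y),np.sin(y)])
    m=wood(f)&(abs(W[...,2]-p[2])<.006); P=W[m][:,:2]-p[:2]; P=P[np.abs(P).max(1)<.09]
    along=P@t; h=np.percentile(along,99.7)-.060; print('hold mm',h*1e3,'across',np.median(P@[-t[1],t[0]])*1e3,len(P)); return h
E
python3 - <<'E'
from h import *
s=np.load('sticks.npy')[0]; yaw=A+PI
pick(s[:2],s[2]+PI)
h=hold_of('w3'); h=h if abs(h)<.006 else 0
place(C+.052*ey,yaw,.131,h*np.array([np.cos(yaw),np.sin(yaw)]))
robot.goto([.59,.12,.27],[PI,0,yaw]); f=shot('wrist','w4'); print(robot.sense()['t'])
rects(f,.125,.140);rects(f,.108,.122)
E
```

```text
grip 0.1772581234092709 32.04369843006134 t 11.6417
hold mm 1.0929309991804108 across -0.5689360835197959 5342
err mm [-0.62896454  1.35943101] yaw 0.12838802910719427
resid [ 0.16856743 -1.62128346] -0.12110934918299812
hit True [0.54254577 0.21908649 0.13106939] [-0.45007475  0.01825746  5.10652688]
t 16.25
16.85
px [338. 102.] c [0.5417 0.219 ] LxW 118.4 16.1 yaw -17.6 z 0.1314
px [277.  96.] c [0.5238 0.1622] LxW 119.8 105.3 yaw -17.6 z 0.1155
```

View pics/w4.png

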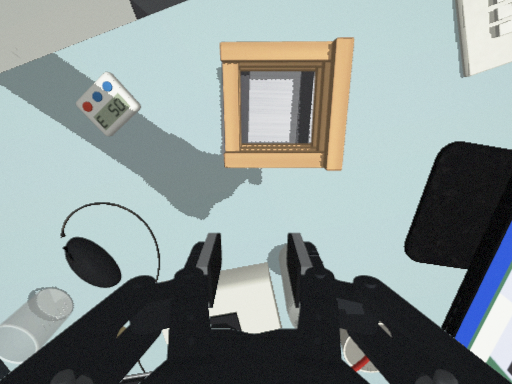

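The fourth-side stick lies 52.2 mm from the centre and 0.2 mm off along its length, at (338,102). Now the last one.

```bash
python3 - <<'E'
from h import *
s=np.load('sticks.npy')[1]; yaw=A+PI; C=np.array([.5259,.1691])
robot.goto([.50,-.1,.22],[PI,0,2.9])
pick(s[:2],s[2]+PI)
h=hold_of('w5'); h=h if abs(h)<.006 else 0
place(C-.052*ey,yaw,.131,h*np.array([np.cos(yaw),np.sin(yaw)]))
robot.goto([.57,.06,.30],[PI,0,yaw]); f=shot('wrist','w6'); print(robot.sense()['t'])
rects(f,.125,.140);rects(f,.108,.122)
E
```

```text
grip 0.17550863513380474 32.081007957458496 t 20.1417
hold mm 0.9800552411814503 across -0.5957751814541302 5314
err mm [-0.48981853  1.20276528] yaw 0.12658674009222923
resid [ 0.00170573 -1.42533145] -0.11848641714382831
hit True [0.51102026 0.11972866 0.13107498] [-0.50102805 -0.232606    5.92518096]
t 24.7
25.2833
px [291. 105.] c [0.5105 0.12  ] LxW 119.1 16.3 yaw -17.8 z 0.1314
px [389. 104.] c [0.5416 0.2187] LxW 117.8 16.5 yaw -17.8 z 0.1313
px [342. 100.] c [0.5268 0.1716] LxW 119.1 87.6 yaw -17.8 z 0.1156
```

View pics/w6.png

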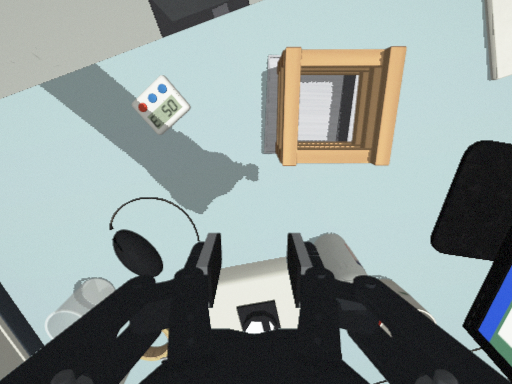

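Both layer-6 sticks lie parallel, 103.5 mm apart and flush to about 0.6 mm, and the bystanders are untouched. The gripper is clear, so I'm handing in.

```bash
python3 -c "
from h import *
robot.sleep(.3); print(robot.close_job())"
```

```text
the job is handed in; nothing more can be done
None
```

The crib is finished and handed in at about 26 s: all three sticks are placed in the order asked, flush and square to within about 1 mm by the wrist camera, with the crib still on its stand and the wash bottle, beaker and timer untouched.

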